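# Feel for the empty cells of the flap-covered stock crate and put two sawn tubes away

## Task

Put the two sawn lengths of aluminium tube away in the covered stock crate, one in each of its two empty cells, fully home on the cell floor; the swarf flaps hide what is inside, so feel with a tube which cells are empty (over a full one it stops just below the cover). The lying tube has first to be stood on its end on the bench and let go of, so that it can be taken again by its top end. Do not drop or throw the tubes, and leave the oil bottle, the hammer and the tin where they are.

Things in the scene. Friction and masses are not known exactly. Their poses are not given: they have to be found in the camera images.
- crate: The stock crate: upright grey steel box 100 mm deep (x), 300 mm wide (y), 140 mm high, fixed to the bench, with a flat cover plate that has four square mouths in a row along y, each closed by a dark spring flap, and a carrying handle that stands out 30 mm at each end. Origin: under its centre, on the bench; x points away from the robot, y to the left, z up.
- mouth_1 (a point): Centre of the rightmost mouth (-y end), level with the top of the cover plate (140 mm above the bench); axes as crate. Every mouth is 47 mm square, the cell below it 128 mm deep from the plate's top, straight down; 70 mm from cell to cell.
- mouth_2 (a point): Centre of the second mouth from the right, likewise. The flap, 5 mm below the plate's top, is hinged at the far (+x) side and folds down beside the tube; it yields to a push of 1 to 3 N and springs shut when the tube is drawn out.
- mouth_3 (a point): Centre of the third mouth from the right, likewise. Two cells are empty, two hold a fixed solid offcut that reaches up to 20 mm below the plate's top; which two changes every time. Over an offcut a tube stops hard about 20 mm below the plate's top.
- mouth_4 (a point): Centre of the leftmost mouth (+y end), likewise. A 160 mm tube fully home in an empty cell stands 32 mm out of the cover plate.
- tube_up_center (a point): Centre of the tube that starts standing on end: bare aluminium box section 40 x 40 mm, 3 mm wall, open ends, 160 mm long, about 0.19 kg. Its long axis is z; its centre is 80 mm above its lower end.
- tube_flat_center (a point): Centre of the same kind of tube (40 x 40 x 160 mm, 3 mm wall) that starts lying flat on the bench, its centre 20 mm above it. Its long axis is x; at the start +x points roughly away from the robot.
- oil_center (a point): Bystander: white plastic cutting-oil bottle with a black cap, 64 mm across, 190 mm tall, standing; point half-way up.
- hammer: Bystander: hammer 280 mm long lying on the bench; origin under its middle, handle to its -x.
- tin_center (a point): Bystander: plain steel tin 72 mm across, 70 mm tall, standing; point half-way up.

How it is judged:
By the outcome, as a careful person would: the job done as asked, in the order asked, and still so for the second after the job is handed in, with the robot touching nothing.
It also fails if it takes over 72 s, if anything falls off the work surface, if the arm or the gripper's body presses on something with over 40 N, if the wrist force passes 120 N, or if a joint passes its speed limit or range.

## Robot

A 7-joint arm with a two-finger parallel gripper is mounted at the origin on the work surface. World frame = base frame: x ahead of the robot, y to its left, z up, the work surface at z = 0. Lengths are in m, angles in rad, forces in N, time in s.
With the tool pointing down it reaches from about 0.425 to 0.875 m from the base axis. Payload 4.7 kg.
Tool frame: the origin (TCP) lies on the centre line of the jaws, within the pads' length; the fingertips stand 17 mm ahead of it and the grasp point (between the pads) lies 2 mm behind it (bot.tips_ahead is the z of the fingertips in the tool frame, in m); z points along the fingers, y is the line along which they close (so a half turn about z gives the same grasp; the last joint's range is limited). The gripper opens to 85 mm and grips with 20 to 120 N. Pads are 22 mm wide; open, the fingers measure 114 mm over their backs; the gripper's body (76 mm by 85 mm) begins 54 mm behind the grasp point. The pads swing forward as they close: fully open they stand 13 mm farther back than shut.
Start: joints at [-1.126, 0.321, -0.07, 1.45, 0.023, 1.371, -0.057], TCP at [0.271, 0.591, 0.248] pointing down, gripper open.
Joint ranges: [-2.86, 2.86], [-0.3, 2.09], [-1.38, 1.24], [0.06, 2.45], [-1.56, 4.7], [0.09, 2.05], [-2.69, 2.69]. Speed limits (rad/s): [2.57, 2.57, 3.14, 3.14, 3.14, 3.14, 3.14].

## Interface

Orientations are given as a unit quaternion [w, x, y, z].
In Python, from workcell import bot, command_gripper, snapshot, camera_model, ticket gives the robot as it stands. Calls block until the motion is done:
- bot.goto(position, orientation): joint-space move of the TCP to a pose.
- bot.line_to(position, orientation=None, feed=0.15): straight line of the TCP; orientation=None keeps the orientation; feed is the mean speed in m/s.
- bot.goto_joints(angles): joint-space move.
- command_gripper(opening, squeeze=None): finger opening in m; squeeze is the grip in N (None keeps the last); returns when the fingers have stopped.
- bot.sleep(seconds).
- bot.ik(position, orientation): joint angles nearest the present ones, or None.
- snapshot(name): name is "side" or "top"; returns (picture, depth): 420x560x3 uint8, blue, green, red; 420x560 float32, m along the optical axis (not along the pixel's ray), 0 where there is no reading.
- camera_model(name): a dict with "fov_y" (degrees; the focal length in pixels is half the picture's height over the tangent of half this angle, whatever the lens; pixels are square), "cx", "cy" (the principal point, pixels), "extrinsics" (4x4, takes a point from camera to world coordinates). Camera axes: x right, y up, looking along -z (the intrinsics and any distortion apply to the point x, -y, -z); pixel columns grow to the right and rows downward; lengths in m; the calibration is good to about 2 mm. A picture is of the moment at which its call begins. camera_model takes no time and is no camera call.
A pose or a line that the arm cannot do raises bot.Unreachable and nothing moves.
- ticket.finish_job(): hands the job in; it is judged then, once.
Readings, each from a call of its own:
- bot.read_clock(): time.
- bot.read_joints(): joint angles.
- bot.read_joint_velocities(): joint speeds.
- bot.read_effort(): joint torques, N m.
- bot.read_eef_pos(): TCP position.
- bot.read_tcp_rot(): TCP orientation.
- bot.read_ft_force(): force on the tool from outside, world axes, zero at the start.
- bot.read_wrist_torque(): the same for the moment, N m.
- bot.read_finger_gap(): finger opening in m.
- bot.read_grasp_force(): force on a finger pad.
Only numpy, scipy, OpenCV 4.12 (cv2) and the standard library are available. Lean on these libraries where they do the work, as an engineer would, in place of code of your own. Each camera call takes 0.05 s, during which the arm holds its last target. There are 200 camera calls.

## Working session

There is one attempt and no reset: what is moved stays moved. The work goes in short steps, each a Python script; the robot and the scene stay as the last script left them, time stands still between calls to the robot, and variables do not carry over. Pictures are saved under pics/ and viewed, at most 10 in all, crops included, and the job is handed in when it is done.

```bash
mkdir -p pics; ls; python3 - <<'E'
from workcell import bot, snapshot, camera_model
import cv2, numpy as np
for n in ("side","top"):
    p,d=snapshot(n); cv2.imwrite(f"pics/{n}0.png",p); np.save(f"pics/{n}0.npy",d); print(n,camera_model(n))
print(bot.read_clock(),bot.read_tcp_rot(),bot.tips_ahead)
E
```

```text
pics
side {'fov_y': 42.97843098130825, 'cx': 285.58713204171005, 'cy': 213.0928153155157, 'extrinsics': array([[ 0.73594254,  0.39759011, -0.5480061 , -0.01560514],
       [-0.67658402,  0.46171568, -0.57363115, -0.6856203 ],
       [ 0.02495294,  0.79293173,  0.60879932,  0.76550765],
       [ 0.        ,  0.        ,  0.        ,  1.        ]])}
top {'fov_y': 57.00099568434522, 'cx': 278.15147832200944, 'cy': 206.08087560684075, 'extrinsics': array([[ 0.10962866,  0.97254925, -0.20525474,  0.43565834],
       [-0.99396511,  0.10646257, -0.02644017, -0.05945774],
       [-0.00386242,  0.20691465,  0.97835137,  0.86780596],
       [ 0.        ,  0.        ,  0.        ,  1.        ]])}
0.1 [-1.45227954e-04  2.13688568e-01  9.76901466e-01 -8.36951206e-04] 0.017
```

View pics/top0.png

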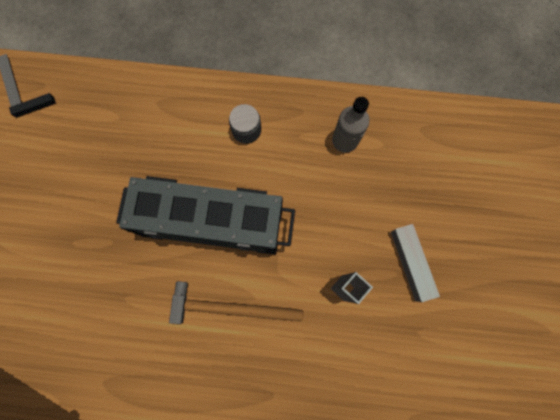

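View pics/side0.png

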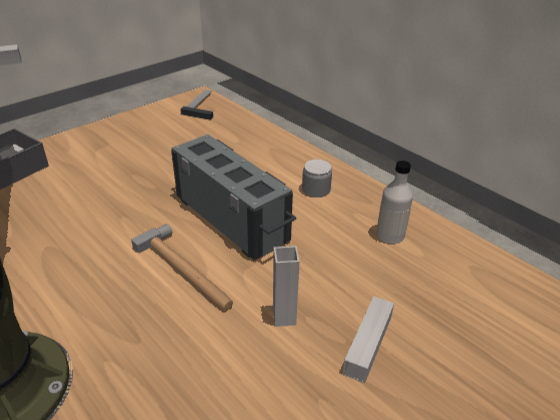

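Top: mouths (left to right in the picture) near (147,204), (183,209), (219,214), (256,219); standing tube's top near (357,288); lying tube from (405,230) to (429,297). Side: all upright and clear. Next an enlarged crop and the depth clouds.

```bash
cat > h.py <<'E'
from workcell import bot, snapshot, camera_model, command_gripper, ticket
import cv2, numpy as np
def pix2w(name,uv,z):
    """pixels on the plane z -> world"""
    m=camera_model(name); f=210/np.tan(np.radians(m["fov_y"]/2)); E=m["extrinsics"]
    uv=np.atleast_2d(uv).astype(float)
    r=np.c_[(uv[:,0]-m["cx"])/f,-(uv[:,1]-m["cy"])/f,-np.ones(len(uv))]@E[:3,:3].T
    return E[:3,3]+r*((z-E[2,3])/r[:,2])[:,None]
def cloud(name,d):
    m=camera_model(name); f=210/np.tan(np.radians(m["fov_y"]/2)); E=m["extrinsics"]
    v,u=np.mgrid[:420,:560]
    c=np.stack([(u-m["cx"])/f*d,-(v-m["cy"])/f*d,-d],-1)
    return c@E[:3,:3].T+E[:3,3]
E
python3 - <<'E'
from h import *
p=cv2.imread("pics/top0.png"); c=p[170:330,110:450]
cv2.imwrite("pics/crop0.png",cv2.resize(cv2.convertScaleAbs(c,alpha=1.6),None,fx=2.35,fy=2.35,interpolation=cv2.INTER_CUBIC))
for n in ("top","side"):
    d=np.load(f"pics/{n}0.npy"); P=cloud(n,d); Z=P[...,2]; ok=d>0
    print(n,"bench z",np.median(Z[ok&(abs(Z)<.02)]))
    for nm,zl,zh in (("plate",.13,.149),("flat",.03,.05),("up",.152,.17)):
        m=(ok&(Z>zl)&(Z<zh)).astype(np.uint8)
        k,l,s,ce=cv2.connectedComponentsWithStats(m)
        for i in range(1,k):
            if s[i,4]>60:
                q=P[l==i]; r=cv2.minAreaRect(q[:,:2].astype(np.float32)*1000)
                print(n,nm,ce[i].round(),s[i,4],"mean",q.mean(0).round(4),"rect",np.round(r[0],1),np.round(r[1],1),round(r[2],1))
E
```

```text
top bench z -0.000697908689639759
top plate [355. 119.] 233 mean [ 0.7848 -0.1737  0.1376] rect [ 789.8 -175.4] [44.9 37.7] 66.7
top plate [202. 212.] 8258 mean [0.5618 0.1054 0.1378] rect [563.1 105.8] [302.9 113.1] 88.8
top flat [247. 135.] 98 mean [0.7664 0.0508 0.0403] rect [770.4  54.6] [25.  67.5] 11.6
top flat [344. 144.] 93 mean [ 0.7686 -0.1692  0.0399] rect [ 775.2 -169.9] [63.1 26.7] 69.9
top flat [417. 263.] 1542 mean [ 0.5186 -0.3429  0.039 ] rect [ 520.4 -343.2] [160.1  41.8] 22.5
top up [357. 288.] 185 mean [ 0.4505 -0.1973  0.1587] rect [ 450.9 -197.3] [40.3 40.2] 53.4
side bench z -0.0014905892019034805
side plate [516.  11.] 458 mean [2.1203 0.2747 0.1391] rect [2121.1  294.1] [398.6  37.2] 89.8
side plate [232. 173.] 3992 mean [0.5609 0.0902 0.1366] rect [564.5 105.1] [308.1 114.5] 88.9
side plate [399. 188.] 207 mean [ 0.7857 -0.1846  0.1378] rect [ 787.4 -182.4] [33.4 44.7] 24.7
side plate [286. 256.] 156 mean [ 0.4649 -0.1864  0.1397] rect [ 466.  -186.8] [14.6 34.4] 33.2
side plate [285. 270.] 216 mean [ 0.4413 -0.2115  0.1396] rect [ 439.2 -200.8] [30.3 56.9] 
[... 691 characters left out ...]
.212   0.0398] rect [ 439.  -206.4] [25.6 49.7] 18.2
side flat [369. 333.] 1712 mean [ 0.5179 -0.3479  0.0388] rect [ 523.3 -344.7] [162.8  40.8] 22.7
side flat [ 23. 386.] 722 mean [ 0.0323 -0.0591  0.0393] rect [ 42.9 -50.5] [120.9  44.3] 45.0
side up [528.   8.] 332 mean [2.1201 0.2326 0.1609] rect [2119.2  247.9] [ 31.2 293.2] 2.2
side up [10. 61.] 116 mean [0.4129 0.9208 0.1619] rect [419.8 922. ] [69.5 34.5] 12.2
side up [401. 178.] 93 mean [ 0.788  -0.1831  0.1613] rect [ 789.4 -183.3] [13.  24.9] 39.0
side up [286. 256.] 245 mean [ 0.4525 -0.2001  0.1568] rect [ 453.  -198.8] [44.  40.5] 52.7
side up [  7. 319.] 255 mean [ 0.0505 -0.0381  0.1615] rect [ 53.7 -30.8] [104.5   9.3] 61.1
```

View pics/crop0.png

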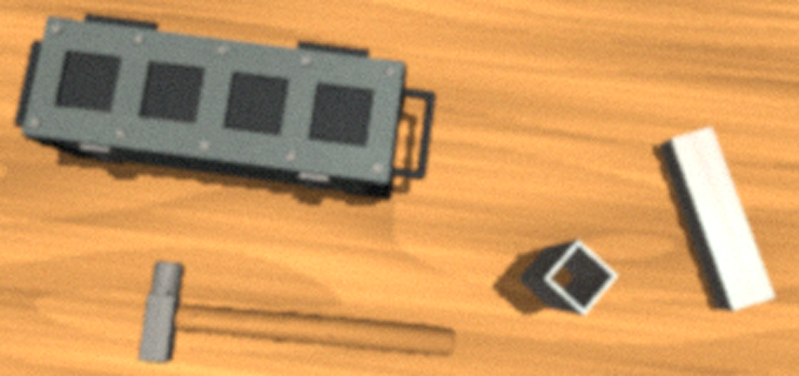

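The crop gives mouth centres at (89,81), (172,92), (256,103) and (342,114), which is about (148,204.5) to (255.5,218.5) in the full picture. The standing tube's rim is centred near (581,277) and the handle sticks out on the right. Next: refine the mouths from both cameras and test IK for the tipping pose.

```bash
cat >> h.py <<'E'
from scipy.spatial.transform import Rotation as R
def quat(yaw,tilt=0):
    """tool y horizontal, at yaw+90deg from the azimuth 'yaw'; tool z = down tilted by tilt toward azimuth yaw (deg)"""
    y,t=np.radians(yaw),np.radians(tilt)
    a=np.array([np.cos(y),np.sin(y),0]); z=np.sin(t)*a+np.array([0,0,-np.cos(t)])
    yy=np.array([np.sin(y),-np.cos(y),0]); x=np.cross(yy,z)
    q=R.from_matrix(np.c_[x,yy,z]).as_quat(); return np.r_[q[3],q[:3]]
E
python3 - <<'E'
from h import *
from scipy.ndimage import uniform_filter
for n,box in (("top",(120,170,290,250)),("side",(170,130,295,215))):
    p=cv2.imread(f"pics/{n}0.png"); g=cv2.cvtColor(p,cv2.COLOR_BGR2GRAY)
    x0,y0,x1,y1=box; c=cv2.resize(g[y0:y1,x0:x1],None,fx=4,fy=4,interpolation=cv2.INTER_CUBIC)
    P=cloud(n,np.load(f"pics/{n}0.npy"))
    for th in (45,55,60):
        k,l,s,ce=cv2.connectedComponentsWithStats((c<th).astype(np.uint8))
        for i in range(1,k):
            if 600<s[i,4]<16000 and s[i,2]<160 and s[i,3]<160:
                cn=cv2.findContours((l==i).astype(np.uint8),cv2.RETR_EXTERNAL,2)[0][0][:,0]
                uv=(cn+.5)/4-.5+[x0,y0]
                w=pix2w(n,uv,.14)[:,:2]*1000; r=cv2.minAreaRect(w.astype(np.float32))
                print(n,th,np.round(uv.mean(0),1),np.round(r[0],1),np.round(r[1],1),round(r[2],1))
print("ik")
c=np.array([.5195,-.344,.024])
for off in (0,.02,.03,.04):
    a=np.radians(22.5); g=c+off*np.array([np.cos(a),np.sin(a),0])
    for yaw in (22.5,202.5):
        for t in (-30,-15,0,15,30): print(off,yaw,t,bot.ik(g,quat(yaw,t)) is not None,end="; ")
    print()
for x,y in ((.5,-.3),(.55,-.3),(.6,-.3),(.5,-.35),(.6,-.2),(.65,-.25),(.7,-.3)):
    az=np.degrees(np.arctan2(y,x))
    print(x,y,[(int(dy),t,z) for dy in (0,30,60) for t in (60,75,90) for z in (.1,.12) if bot.ik([x,y,z],quat(az+dy,t)) is not None])
E
```

```text
top 45 [161.6 179. ] [617.3 193.3] [58.2  3.9] 88.4
top 45 [122.9 200.4] [561.9 260.2] [ 5.4 60. ] 88.6
top 45 [146.6 204.8] [564.6 212.4] [45.  45.6] 88.8
top 45 [182.6 209.5] [563.6 142.5] [45.4 44.5] 90.0
top 45 [218.9 213.7] [561.7  72.5] [44.9 45.3] 88.7
top 45 [254.8 218.5] [560.    2.4] [44.8 44.5] 88.5
top 55 [160.7 178.9] [617.1 193.6] [59.9  6. ] 88.7
top 55 [123.  200.6] [560.1 260.2] [ 7.5 64.9] 88.4
top 55 [250.9 190.5] [613.3  15.4] [56.2  5.3] 88.5
top 55 [146.1 204.6] [564.6 212.2] [47.1 47.6] 88.8
top 55 [181.9 209.2] [563.1 142.2] [47.5 46.8] 89.5
top 55 [219.2 213.3] [561.5  72.2] [47.1 47.2] 88.7
top 55 [254.7 218.5] [559.9   2.1] [47.2 46.8] 89.0
top 55 [282.6 214.3] [573.2 -52.5] [18.8 32.5] 87.0
top 60 [161.3 179.2] [617.  193.4] [60.4  6.8] 88.4
top 60 [123.2 201. ] [559.9 260.2] [ 8.1 66.3] 88.6
top 60 [251.5 190.8] [613.2  15.4] [57.1  6. ] 88.4
top 60 [146.  205.2] [564.7 212.2] [48.2 48.3] 89.3
top 60 [181.2 209.5] [563.1 142.1] [48.3 48. ] 89.3
top 60 [218.5 213.2] [561.7  72.3] [48.3 48.1] 89.1
top 60 [282.4 213.3] [576.9 -52.5] [19.4 43.4] 88.7
top 60 [
[... 2367 characters left out ...]
, 0.12), (30, 90, 0.1), (30, 90, 0.12), (60, 60, 0.1), (60, 60, 0.12), (60, 75, 0.1), (60, 75, 0.12), (60, 90, 0.1), (60, 90, 0.12)]
0.65 -0.25 [(0, 60, 0.1), (0, 60, 0.12), (0, 75, 0.1), (0, 75, 0.12), (0, 90, 0.1), (0, 90, 0.12), (30, 60, 0.1), (30, 60, 0.12), (30, 75, 0.1), (30, 75, 0.12), (30, 90, 0.1), (30, 90, 0.12), (60, 60, 0.1), (60, 60, 0.12), (60, 75, 0.1), (60, 75, 0.12), (60, 90, 0.1), (60, 90, 0.12)]
0.7 -0.3 [(0, 60, 0.1), (0, 60, 0.12), (0, 75, 0.1), (0, 75, 0.12), (0, 90, 0.1), (0, 90, 0.12), (30, 60, 0.1), (30, 60, 0.12), (30, 75, 0.1), (30, 75, 0.12), (30, 90, 0.1), (30, 90, 0.12), (60, 60, 0.1), (60, 60, 0.12), (60, 75, 0.1), (60, 75, 0.12), (60, 90, 0.1), (60, 90, 0.12)]
```

```bash
cat >> h.py <<'E'
def ft(): return np.round(bot.read_ft_force(),1)
def stat(s): print(s,"t",round(bot.read_clock(),2),"pos",np.round(bot.read_eef_pos(),4),"F",ft(),"gap",round(bot.read_finger_gap(),4),"grip",round(bot.read_grasp_force(),1))
A=22.6; a=np.array([np.cos(np.radians(A)),np.sin(np.radians(A)),0])
E
python3 - <<'E'
from h import *
g=np.array([.5215,-.344,0])+.03*a
bot.goto(g+[0,0,.15],quat(A)); stat("above")
bot.line_to(g+[0,0,.024],feed=.15); stat("down")
command_gripper(.03,60); stat("grip")
bot.line_to(g+[0,0,.17],feed=.15); stat("up")
print(np.round(bot.read_joints(),2))
for t in (30,60,90):
    bot.line_to(g+[0,0,.17],quat(A,t)) if False else bot.goto(g+[0,0,.17],quat(A,t)); stat(t); print(np.round(bot.read_joints(),2))
p,d=snapshot("side"); cv2.imwrite("pics/side1.png",p)
E
```

```text
above t 3.48 pos [ 0.5499 -0.3315  0.1499] F [-1.   0.9 -0.5] gap 0.0854 grip 0.0
down t 4.47 pos [ 0.5498 -0.3331  0.025 ] F [-0.5 -0.2  0.3] gap 0.0854 grip 0.0
grip t 4.97 pos [ 0.5497 -0.3327  0.0247] F [ 0.4 -0.   3.1] gap 0.039 grip 62.5
up t 6.09 pos [ 0.5487 -0.3319  0.1688] F [-0.4 -0.2 -2.5] gap 0.0393 grip 61.7
[-0.25  0.52  1.02  1.6  -0.46  1.28 -0.33]
30 t 6.58 pos [ 0.547  -0.3334  0.1691] F [ 1.2  0.  -1.2] gap 0.0393 grip 61.8
[-0.04  0.31  0.93  1.86 -0.87  1.08  0.09]
60 t 7.2 pos [ 0.5502 -0.3316  0.1692] F [ 0.6 -0.3 -2. ] gap 0.0391 grip 61.9
[ 0.34  0.41  0.72  2.02 -1.47  1.29  0.68]
90 t 8.43 pos [ 0.5498 -0.3321  0.1698] F [-0.3  0.4 -2.2] gap 0.0392 grip 63.0
[ 1.45  0.7  -0.44  2.   -1.5   1.29  1.08]
```

View pics/side1.png

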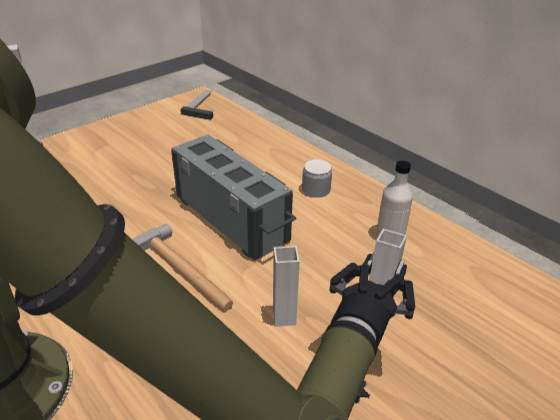

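The tube is held upright in the gripper, its top rim near (390,238); the standing tube and bystanders are untouched. Lowering until it touches.

```bash
python3 - <<'E'
from h import *
g=np.array([.5215,-.344,0])+.03*a
bot.line_to(g+[0,0,.12],feed=.1); bot.sleep(.2); stat("low")
f0=bot.read_ft_force()[2]
z=.12
while z>.098:
    z-=.0015; bot.line_to(g+[0,0,z],feed=.04); f=bot.read_ft_force()[2]-f0
    if f>5: break
stat("touch %.4f"%z)
command_gripper(.06); stat("open")
q=g+[0,0,z]
command_gripper(.085)
bot.line_to(q-.12*a,feed=.15); stat("back"); print(np.round(bot.read_joints(),2))
bot.line_to(q-.14*a+[0,0,.17],feed=.25); stat("up")
for n in("top","side"):
    p,d=snapshot(n); cv2.imwrite(f"pics/{n}2.png",p); np.save(f"pics/{n}2.npy",d)
    P=cloud(n,d); Z=P[...,2]
    k,l,s,ce=cv2.connectedComponentsWithStats(((d>0)&(Z>.152)&(Z<.17)).astype(np.uint8))
    for i in range(1,k):
        if s[i,4]>60:
            w=P[l==i]; r=cv2.minAreaRect(w[:,:2].astype(np.float32)*1000); print(n,ce[i].round(),s[i,4],np.round(r[0],1),np.round(r[1],1),round(r[2],1))
E
```

```text
low t 9.33 pos [ 0.5493 -0.3327  0.1208] F [-0.2  0.4 -2.2] gap 0.0389 grip 63.0
touch 0.1080 t 11.33 pos [ 0.5495 -0.3325  0.1098] F [-1.7 -0.2  5.2] gap 0.0389 grip 63.5
open t 11.67 pos [ 0.5492 -0.3324  0.1077] F [-0.5 -0.4 -0.6] gap 0.0602 grip 0.0
back t 12.99 pos [ 0.4392 -0.3777  0.1084] F [0.2 0.6 0.5] gap 0.0851 grip 0.0
[ 1.56  0.81 -0.31  1.96 -1.33  1.44  1.14]
up t 13.82 pos [ 0.4202 -0.3854  0.2767] F [ 0.6 -0.8 -0.5] gap 0.0852 grip 0.0
top [436. 247.] 198 [ 540.4 -336.1] [39.9 40.9] 22.4
top [357. 288.] 188 [ 451.  -197.3] [40.2 40.2] 54.2
side [527.   8.] 328 [2120.8  250.1] [303.9  31.4] 89.0
side [10. 61.] 120 [421.4 922.7] [68.8 36.8] 13.0
side [401. 178.] 95 [ 788.7 -183.2] [12.7 25. ] 36.2
side [286. 256.] 237 [ 452.7 -199.3] [44.  40.1] 53.8
side [383. 275.] 285 [ 542.2 -338.4] [43.9 40.1] 23.1
```

View pics/top2.png

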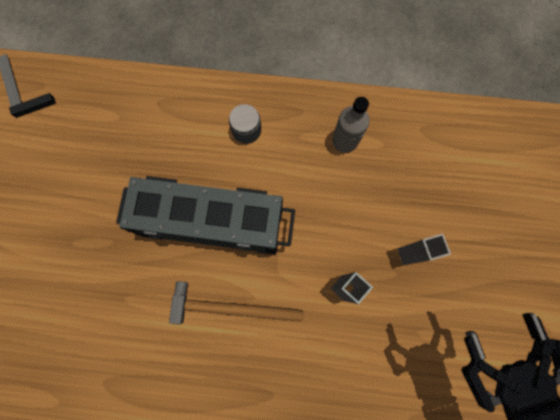

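Both tubes now stand: the stood one's rim is near (436,247), the other near (357,288), and nothing else has moved. Now I take the originally standing tube to mouth 1 and feel.

```bash
cat >> h.py <<'E'
Y=-1.26; cx=np.array([np.cos(np.radians(Y)),np.sin(np.radians(Y)),0]); cy=np.array([-cx[1],cx[0],0])
M=[np.array([.5607,.0022,0])+.07*i*cy for i in range(4)]
GZ=.148   # tcp height on a tube standing on z=0
def pick(p,yaw):
    bot.goto([p[0],p[1],.26],quat(yaw)); bot.line_to([p[0],p[1],GZ],feed=.15); stat("at tube")
    command_gripper(.03,60); stat("grip"); bot.line_to([p[0],p[1],.33],feed=.25)
def probe(i,yaw,off=(0,0)):
    """lower the held tube into mouth i (0..3); returns depth reached by the tube's end below the plate top"""
    m=M[i]+off[0]*cx+off[1]*cy
    bot.line_to(m+[0,0,GZ+.14+.012],feed=.2); bot.sleep(.15); f0=bot.read_ft_force(); tr=[]
    for d in np.r_[np.arange(-.006,.0341,.004)]:
        bot.line_to(m+[0,0,GZ+.14-d],feed=.06); f=bot.read_ft_force()-f0
        e=GZ+.14-bot.read_eef_pos()[2]; tr.append((round(e*1000,1),*np.round(f,1)))
        if f[2]>9: break
    print("mouth",i+1,tr); return e
def home(i,off=(0,0)):
    m=M[i]+off[0]*cx+off[1]*cy; f0=bot.read_ft_force()
    bot.line_to(m+[0,0,GZ+.14-.10],feed=.08); f=bot.read_ft_force()-f0; stat("100mm")
    for d in np.arange(.105,.1326,.0025):
        bot.line_to(m+[0,0,GZ+.14-d],feed=.05); f=bot.read_ft_force()-f0
        if f[2]>8: break
    stat("bottom? depth %.1f"%((GZ+.14-bot.read_eef_pos()[2])*1000))
E
python3 - <<'E'
from h import *
for y1,y2 in ((53.8,88.74),(-126.2,-91.26),(112.6,88.74),(-67.4,-91.26)):
    j=[bot.ik([.4513,-.1977,.15],quat(y1))]+[bot.ik(M[i]+[0,0,z],quat(y2)) for i in (0,3) for z in (.16,.3)]
    print(y1,[None if q is None else np.round(q,2).tolist() for q in j])
E
```

```text
53.8 [[1.26, 0.15, -0.96, 1.93, 0.13, 1.13, -0.37], [0.93, 0.44, -1.2, 1.76, 0.43, 1.24, -0.4], [0.67, 0.18, -0.81, 1.57, 0.13, 1.44, -0.17], [0.39, 0.46, -1.01, 1.66, 0.41, 1.25, -0.72], [0.12, 0.26, -0.63, 1.47, 0.15, 1.46, -0.54]]
-126.2 [[1.54, 0.26, -1.3, 1.92, 0.28, 1.16, 2.65], [0.99, 0.52, -1.31, 1.76, 0.53, 1.28, 2.67], None, [0.26, 0.39, -0.81, 1.66, 0.3, 1.22, 2.5], [0.38, 0.35, -1.0, 1.47, 0.29, 1.49, 2.51]]
112.6 [[0.97, 0.1, -0.64, 1.94, 0.07, 1.12, 0.7], [0.93, 0.44, -1.2, 1.76, 0.43, 1.24, -0.4], [0.67, 0.18, -0.81, 1.57, 0.13, 1.44, -0.17], [0.39, 0.46, -1.01, 1.66, 0.41, 1.25, -0.72], [0.12, 0.26, -0.63, 1.47, 0.15, 1.46, -0.54]]
-67.4 [[1.48, 0.22, -1.21, 1.93, 0.23, 1.15, -2.57], [0.99, 0.52, -1.31, 1.76, 0.53, 1.28, 2.67], None, [0.26, 0.39, -0.81, 1.66, 0.3, 1.22, 2.5], [0.38, 0.35, -1.0, 1.47, 0.29, 1.49, 2.51]]
```

```bash
python3 - <<'E'
from h import *
bot.goto([.42,-.26,.34],quat(53.8)); stat("ready")
pick((.4513,-.1977),53.8); stat("lifted")
bot.goto(M[0]+[0,0,.34],quat(88.74)); stat("over1")
p,d=snapshot("side"); cv2.imwrite("pics/side3.png",cv2.resize(p[60:320,130:400],None,fx=2.3,fy=2.3))
print(probe(0,88.74)); stat("end")
E
```

```text
ready t 15.15 pos [ 0.4187 -0.2607  0.3383] F [-0.4 -1.  -0.6] gap 0.0851 grip 0.0
at tube t 16.55 pos [ 0.452  -0.1982  0.149 ] F [-0.1  0.5  0.3] gap 0.085 grip 0.0
grip t 17.03 pos [ 0.4519 -0.198   0.1487] F [0.7 0.5 3.9] gap 0.039 grip 61.4
lifted t 17.91 pos [ 0.4504 -0.1974  0.3283] F [-0.7 -0.3 -1. ] gap 0.0391 grip 60.8
over1 t 18.82 pos [ 5.604e-01 -1.000e-04  3.391e-01] F [ 0.3 -0.5 -2. ] gap 0.039 grip 60.7
mouth 1 [(np.float64(-6.0), np.float64(0.5), np.float64(0.2), np.float64(0.2)), (np.float64(-1.7), np.float64(0.8), np.float64(0.9), np.float64(0.1)), (np.float64(2.3), np.float64(0.1), np.float64(1.6), np.float64(-0.3)), (np.float64(6.2), np.float64(-0.9), np.float64(0.4), np.float64(1.4)), (np.float64(10.3), np.float64(-0.3), np.float64(0.6), np.float64(0.5)), (np.float64(14.4), np.float64(0.2), np.float64(1.0), np.float64(0.4)), (np.float64(18.4), np.float64(-1.2), np.float64(0.7), np.float64(0.5)), (np.float64(22.4), np.float64(-0.8), np.float64(-0.3), np.float64(0.5)), (np.float64(26.3), np.float64(0.5), np.float64(-0.4), np.float64(0.3)), (np.float64(30.3), np.float64(-0.2), np.float64(0.3), np.float64(0.8)), (np.float64(34.3), np.float64(-0.8), np.float64(-0.2), np.float64(-0.2))]
0.03432582101574938
end t 22.12 pos [0.5605 0.0022 0.2537] F [-0.9 -0.7 -2. ] gap 0.0388 grip 60.7
```

View pics/side3.png

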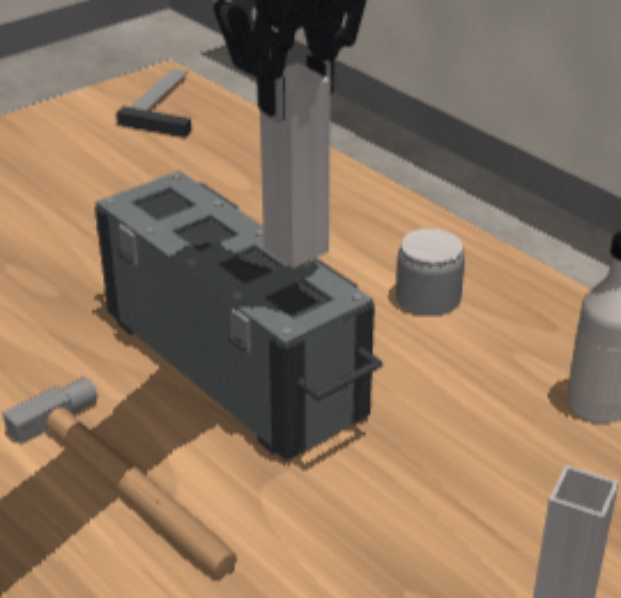

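The picture shows the tube hanging upright over mouth 1. The probe then went 34 mm deep with no resistance, so cell 1 is empty.

```bash
python3 - <<'E'
from h import *
home(0)
command_gripper(.06); bot.sleep(.2); stat("released")
p=bot.read_eef_pos(); bot.line_to([p[0],p[1],p[2]+.12],feed=.2); command_gripper(.085); bot.sleep(.1)
for n in("top","side"):
    P,d=snapshot(n); cv2.imwrite(f"pics/{n}4.png",P); W=cloud(n,d); Z=W[...,2]
    k,l,s,ce=cv2.connectedComponentsWithStats(((d>0)&(Z>.15)&(Z<.21)).astype(np.uint8))
    for i in range(1,k):
        if s[i,4]>40:
            w=W[l==i]; r=cv2.minAreaRect(w[:,:2].astype(np.float32)*1000); print(n,ce[i].round(),s[i,4],np.round(r[0],1),np.round(r[1],1),round(r[2],1),np.percentile(w[:,2],[50,95]).round(4))
P=cv2.imread("pics/side4.png"); cv2.imwrite("pics/crop4.png",cv2.resize(P[60:320,130:400],None,fx=2.3,fy=2.3))
E
```

```text
100mm t 23.09 pos [0.561  0.0024 0.1884] F [ 0.2 -0.  -0.4] gap 0.0393 grip 60.7
bottom? depth 127.3 t 25.84 pos [0.5614 0.0024 0.1607] F [-3.7 -0.8 15.9] gap 0.0392 grip 62.9
released t 26.38 pos [0.5606 0.0022 0.1578] F [ 0.2 -0.6  0.9] gap 0.06 grip 0.0
top [360. 107.] 279 [ 792.9 -176.7] [28.  29.3] 54.1 [0.1877 0.1903]
top [436. 247.] 221 [ 540.2 -336.6] [39.9 41.5] 22.4 [0.1584 0.161 ]
side [534.   6.] 744 [2120.7  257.6] [312.   36.3] 89.8 [0.17  0.201]
side [ 9. 55.] 372 [418.1 937.7] [52.5 55.6] 69.7 [0.179  0.1953]
side [402. 171.] 288 [ 793.6 -178.8] [32.  29.5] 16.1 [0.1787 0.1898]
side [258. 180.] 425 [561.7   1.5] [44.3 44.1] 89.3 [0.1628 0.171 ]
side [383. 275.] 327 [ 541.5 -338.4] [43.7 40.5] 22.7 [0.1572 0.1602]
side [  7. 306.] 762 [ 52.  -32.8] [70.4 17.1] 42.2 [0.1793 0.2053]
```

View pics/crop4.png

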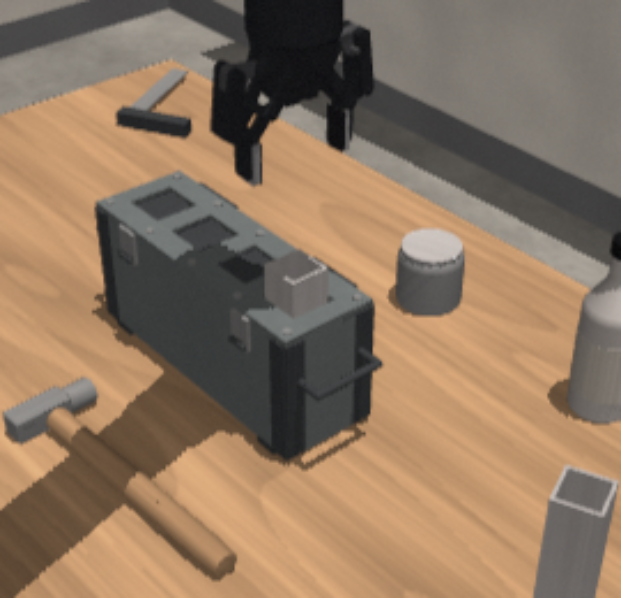

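Tube 1 is home: its top is at z ≈ 0.171, 32 mm out of the plate. Now the second tube.

```bash
python3 - <<'E'
from h import *
p=bot.read_eef_pos(); bot.line_to([p[0],p[1],.33],feed=.25)
pick((.5407,-.3366),112.6); stat("lifted")
bot.goto(M[0]-.03*cy+[0,0,.345],quat(88.74)); stat("over")
for i in (1,2,3):
    bot.line_to(M[i]+[0,0,.34],feed=.25)
    e=probe(i,88.74); stat("m%d"%(i+1))
    if e>.03: home(i); print("HOME",i+1); break
    if e<.012: print("misfit"); break
    bot.line_to(M[i]+[0,0,.325],feed=.2)
E
```

```text
at tube t 30.27 pos [ 0.5415 -0.3366  0.1491] F [-0.4 -0.  -0.3] gap 0.0848 grip 0.0
grip t 30.75 pos [ 0.5414 -0.3366  0.1488] F [1.3 0.3 3.8] gap 0.039 grip 61.0
lifted t 31.62 pos [ 0.5398 -0.3366  0.328 ] F [ 0.   0.5 -2.5] gap 0.0391 grip 60.6
over t 32.81 pos [ 0.5601 -0.0298  0.3443] F [ 0.8  0.  -2. ] gap 0.0391 grip 60.5
mouth 2 [(np.float64(-6.0), np.float64(-1.1), np.float64(-1.0), np.float64(0.5)), (np.float64(-1.7), np.float64(-0.7), np.float64(-0.7), np.float64(-0.5)), (np.float64(2.3), np.float64(-0.8), np.float64(-1.5), np.float64(-0.6)), (np.float64(6.1), np.float64(-1.5), np.float64(-0.9), np.float64(1.3)), (np.float64(10.4), np.float64(-2.3), np.float64(-1.5), np.float64(0.1)), (np.float64(14.4), np.float64(-2.2), np.float64(-1.1), np.float64(-0.6)), (np.float64(18.4), np.float64(-1.7), np.float64(-2.1), np.float64(-0.3)), (np.float64(22.4), np.float64(-1.6), np.float64(-0.8), np.float64(-0.3)), (np.float64(26.3), np.float64(-1.6), np.float64(-0.6), np.float64(-0.0)), (np.float64(30.3), np.float64(-1.3), np.float64(-1.4), np.float64(-0.4)), (np.float64(34.3), np.float64(-2.1), np.float64(-0.9), np.float64(-1.0))]
m2 t 36.61 pos [0.5621 0.0721 0.2537] F [-1.1  0.  -2.8] gap 0.0392 grip 60.5
100mm t 37.58 pos [0.5625 0.0724 0.1884] F [-0.9 -0.7 -1.2] gap 0.0393 grip 60.6
bottom? depth 127.5 t 40.33 pos [0.5633 0.0726 0.1605] F [-2.4 -1.6 12.8] gap 0.0393 grip 62.6
HOME 2
```

```bash
python3 - <<'E'
from h import *
command_gripper(.06); bot.sleep(.2); stat("released")
p=bot.read_eef_pos(); bot.line_to([p[0],p[1],p[2]+.17],feed=.2); bot.sleep(.3); stat("up")
P,d=snapshot("side"); W=cloud("side",d); Z=W[...,2]
k,l,s,ce=cv2.connectedComponentsWithStats(((d>0)&(Z>.15)&(Z<.21)).astype(np.uint8))
for i in range(1,k):
    if s[i,4]>40: print(ce[i].round(),s[i,4],W[l==i].mean(0).round(3),np.percentile(W[l==i][:,2],95).round(4))
cv2.imwrite("pics/side5.png",P)
E
```

```text
released t 40.87 pos [0.5621 0.0721 0.1578] F [-0.4  0.2 -0.2] gap 0.06 grip 0.0
up t 42.17 pos [0.5619 0.072  0.3271] F [0.3 0.5 0.6] gap 0.0601 grip 0.0
[533.   6.] 761 [2.12  0.213 0.173] 0.2016
[ 9. 55.] 372 [0.416 0.924 0.178] 0.1952
[249. 173.] 833 [0.562 0.033 0.162] 0.171
[402. 171.] 290 [ 0.79  -0.182  0.175] 0.1897
[  7. 305.] 762 [ 0.058 -0.03   0.179] 0.2052
```

View pics/side5.png

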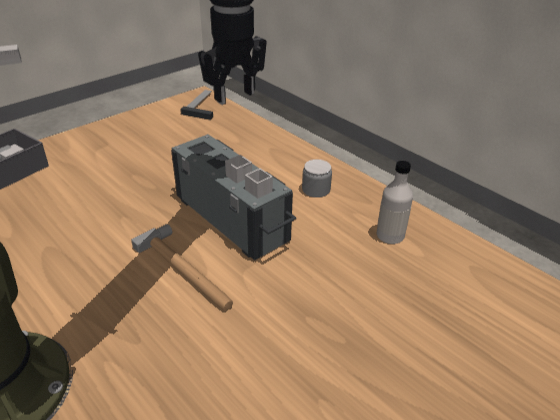

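Both tubes stand equally low in the two right-hand cells, near (258,180) and (237,168). The gripper is clear, and the bottle, tin and hammer are where they were.

```bash
python3 -c "
from h import *
print(ticket.finish_job())"
```

```text
the job is handed in; nothing more can be done
None
```

Both tubes are fully home in the two empty cells (mouths 1 and 2), the lying one having been stood up and let go of first; the bystanders were left alone, and the job was handed in at about 42 s.

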